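# Refill the tea-tin dispenser and set its batch number

## Task

Use the red ejector slide to push the spent yellow tin out of the dispenser's roofed lane, let the slide return, and stand the spent tin in the wooden tray. Slide every blue tea tin on the counter through the mouth, upright, until its outer end is flush with the edge of the roof or deeper, and roll the three number wheels so that, read from the robot's side from left to right, the digits pointing straight up are 4, 7, 2. Leave the mug, pepper mill, bowl, bottle, jar and orange cocoa box where they are.

Things in the scene. Friction and masses are not known exactly. Their poses are not given: they have to be found in the camera images.
- dispenser: fixed pale-blue dispenser: a roofed lane and, nearer the robot, a console block (x -85 to +5, y -28 to +168 mm, 58 mm high) with three number wheels standing 28 mm out of its top. Frame: z up, +y runs into the lane (roughly to the robot's left), +x away from the robot. Lane centre at x = +45 mm; clear roof over y = -60 (mouth) to +165 mm, underside 72, top 78 mm high
- mouth (a point): centre of the lane's mouth under the roof's edge, at counter height; axes are the dispenser's, +y into the lane. The lane is straight, 64 mm wide between 6 mm walls, without a floor: tins slide on the counter. Low flared guides (18 mm high) reach 33 mm out. A tin going in lengthwise (its y along the lane) is flush with the roof edge when its origin is 32 mm inside
- lane_end (a point): face of the ejector plate at rest, lane centre, counter height: 207 mm inside the mouth; three tins (192 mm) fit
- ejector (a joint): the ejector slide, in m: 0 at rest at the closed end, grows as its knob is pushed towards the mouth (dispenser -y), up to 0.225. Its plate in the lane shoves out what stands before it; at 0.207 the plate's face is level with the mouth. Spring 1 N at rest, 6 N at full travel (plate 18 mm out of the mouth); returns by itself when let go
- ejector_knob (a point): centre of the red ejector knob, 30 (x) by 22 (y) by 36 mm high, 102 mm above the counter (it stands from 84 to 120 mm, above the roof; behind it, on its +y side, is only a flat bar up to 84 mm high); moves with the slide. Axes are the dispenser's
- wheel_left (a joint): left number wheel seen from the robot, white, black digits 0 to 9 (their tops away from the robot), 72 mm diameter, 26 mm wide, axis along dispenser y; must show 4 (2.513 rad); the value rises 0.6283 rad per digit (0 shows 0, 5.655 shows 9, stops at both ends). It grows as the wheel's top is rolled to dispenser +x, away from the robot. Friction holds it where left
- wheel_mid (a joint): the middle number wheel (dispenser y = +70 mm), same as wheel_left; must show 7 (4.398 rad)
- wheel_right (a joint): the right number wheel (dispenser y = +20 mm), same as wheel_left; must show 2 (1.257 rad)
- wheel_left_top (a point): topmost point of that wheel's rim, 86 mm above the counter (wheels are 50 mm apart); does not turn with it. A fingertip pressed on it with 5 to 20 N and drawn along x rolls the wheel without slipping (36 mm of travel per rad)
- wheel_mid_top (a point): topmost point of that wheel's rim, 86 mm above the counter (wheels are 50 mm apart); does not turn with it. A fingertip pressed on it with 5 to 20 N and drawn along x rolls the wheel without slipping (36 mm of travel per rad)
- wheel_right_top (a point): topmost point of that wheel's rim, 86 mm above the counter (wheels are 50 mm apart); does not turn with it. A fingertip pressed on it with 5 to 20 N and drawn along x rolls the wheel without slipping (36 mm of travel per rad)
- tin1: fresh plain blue tea tin with a paper label, 54 mm (its x) by 64 mm (its y) by 66 mm high, about 180 g, closed and rigid; origin at the centre of its underside. Two or three of these tins are present
- tin2: fresh plain blue tea tin with a paper label, 54 mm (its x) by 64 mm (its y) by 66 mm high, about 180 g, closed and rigid; origin at the centre of its underside; may be absent
- tin3: fresh plain blue tea tin with a paper label, 54 mm (its x) by 64 mm (its y) by 66 mm high, about 180 g, closed and rigid; origin at the centre of its underside; may be absent
- spent: the spent tin, plain yellow with a paper label, 54 mm (its x) by 64 mm (its y) by 66 mm high, about 180 g, closed and rigid; origin at the centre of its underside; at the start it stands lengthwise in the lane
- tray: fixed open wooden tray, 125 (x) by 110 (y) by 35 mm high outside, walls and floor 5 mm; origin at the centre of its underside
- mug: bystander: blue mug, 76 mm across, 90 mm high
- mill: bystander: wooden pepper mill, 52 mm across, 140 mm high
- bowl: bystander: white bowl, 100 mm across, 50 mm high
- bottle: bystander: green bottle, 60 mm across, 200 mm high
- jar: bystander: amber jar, 80 mm across, 110 mm high
- cocoa: bystander: orange cocoa box, 70 by 110 by 120 mm high
There are look-alikes about, which are no part of the job. Of the things shaped like the spent, the yellow one is meant.

How it is judged:
On the way, in this order (a step that is already met when the one before it is completed fails the run):
1. the ejector slide has pushed the spent tin out of the lane (value of joint ejector above 0.14 m and y of spent in the frame of mouth below 0.015 m), for 0.1 s.
2. the spent tin is in the tray (x of spent in the frame of tray between -0.045 and 0.045 m and y of spent in the frame of tray between -0.045 and 0.045 m and height (world z) of spent below 0.015 m and angle between spent's own z axis and vertical below 0.15 rad and linear speed of spent below 0.02 m/s), for 0.2 s.
At the end, for the whole second after the job is handed in: wheels show 4, 7, 2 (each within 0.2 rad); ejector back at rest (within 10 mm); every fresh tin present stands upright in the lane, sticking out of the mouth by less than 11 mm; the spent tin stands upright on the floor of the tray; all at rest (all of step 2 and value of joint wheel_left between 2.3133 and 2.7133 rad and velocity of joint wheel_left between -0.1 and 0.1 rad/s and value of joint wheel_mid between 4.1982 and 4.5982 rad and velocity of joint wheel_mid between -0.1 and 0.1 rad/s and value of joint wheel_right between 1.0566 and 1.4566 rad and velocity of joint wheel_right between -0.1 and 0.1 rad/s and value of joint ejector below 0.01 m and y of tin1 in the frame of mouth between 0.021 and 0.21 m and x of tin1 in the frame of mouth between -0.015 and 0.015 m and height (world z) of each of tin1, tin2, tin3 below 0.01 m and angle between each of tin1, tin2, tin3's own z axis and vertical below 0.1 rad and linear speed of each of tin1, tin2, tin3 below 0.02 m/s and y of tin2 in the frame of mouth between 0.021 and 0.21 m and x of tin2 in the frame of mouth between -0.015 and 0.015 m and y of tin3 in the frame of mouth between 0.021 and 0.21 m and x of tin3 in the frame of mouth between -0.015 and 0.015 m); the robot touches nothing.
It fails at once if a bystander is moved more than 5 cm (distance of any of mug, mill, bowl, bottle, jar, cocoa from where it was at the start of the episode above 0.05 m).
Of tin1, tin2, tin3 only 2 to 3 are there at a start; the rules pass over those that are not, and their reading is None.
At some moment in a run one of tin1, tin2, tin3 may be knocked a few centimetres aside while the robot is not near it.
It also fails if it takes over 208 s, if anything falls off the work surface, if the arm or the gripper's body presses on something with over 40 N, if the wrist force passes 120 N, or if a joint passes its speed limit or range.

## Robot

A 6-joint arm with a two-finger parallel gripper is mounted at the origin on the work surface. World frame = base frame: x ahead of the robot, y to its left, z up, the work surface at z = 0. Lengths are in m, angles in rad, forces in N, time in s.
With the tool pointing down it reaches from about 0.35 to 0.725 m from the base axis. Payload 4.3 kg.
Tool frame: the origin (TCP) lies midway between the tips of the shut fingers; the grasp point (between the pads) lies 19 mm behind it; z points along the fingers, y is the direction in which the jaws open and shut (so a half turn about z gives the same grasp; the last joint's range is limited). The gripper opens to 85 mm and grips with 20 to 120 N. Pads are 22 mm wide; open, the fingers measure 114 mm over their backs; the gripper's body (76 mm by 85 mm) begins 54 mm behind the grasp point. The pads swing forward as they close: fully open they stand 13 mm farther back than shut.
Start: joints at [-1.313, 0.377, 0.081, 1.274, 0, 1.46], TCP at [0.207, -0.537, 0.231] pointing down, gripper open.
Joint ranges: [-2.72, 2.72], [-0.84, 1.66], [-1.02, 1.22], [-1.77, 2.12], [-1.37, 1.28], [-3.14, 3.14]. Speed limits (rad/s): [2.57, 2.57, 3.14, 3.14, 3.14, 3.14].

## Interface

Orientations are given as a unit quaternion [x, y, z, w].
In Python, from workcell import arm, ik, vision, get_t, get_joints, get_joint_vel, get_tau, get_ee_pos, get_tcp_rot, get_contact_force, get_wrist_torque, get_grip_width gives the robot as it stands. The module is installed in compiled form; this text tells all that it offers. Calls block until the motion is done:
- arm.reach(position, orientation): joint-space move of the TCP to a pose.
- arm.servo_line(position, speed=0.15, ori=None): straight line of the TCP; ori=None keeps the orientation; speed is the mean speed in m/s.
- arm.movej(angles): joint-space move.
- arm.set_gripper(opening, force=None): finger opening in m; force is the grip in N (None keeps the last); returns when the fingers have stopped.
- arm.wait(seconds).
- ik(position, orientation): joint angles nearest the present ones, or None.
- vision.capture(name): name is "side" or "top"; returns a dict with "pixels" (384x512x3 uint8, blue, green, red), "depth" (384x512 float32, m along the optical axis (not along the pixel's ray), 0 where there is no reading), "fx", "fy", "cx", "cy" (pixels), "world_to_cam" (4x4, takes a point from world to camera coordinates). Camera axes: x right, y up, looking along -z (the intrinsics and any distortion apply to the point x, -y, -z); pixel columns grow to the right and rows downward; lengths in m; the calibration is good to about 2 mm. A picture is of the moment at which its call begins.
A pose or a line that the arm cannot do raises arm.Unreachable and nothing moves.
- arm.hand_in(): hands the job in, once; it reports no verdict.
Readings, each from a call of its own:
- get_t(): time.
- get_joints(): joint angles.
- get_joint_vel(): joint speeds.
- get_tau(): joint torques, N m.
- get_ee_pos(): TCP position.
- get_tcp_rot(): TCP orientation.
- get_contact_force(): force on the tool from outside, world axes, zero at the start.
- get_wrist_torque(): the same for the moment, N m.
- get_grip_width(): finger opening in m.
Only numpy, scipy, OpenCV 4.12 (cv2) and the standard library are available. Lean on these libraries where they do the work, as an engineer would, in place of code of your own. Each camera call takes 0.05 s, during which the arm holds its last target.

## Working session

There is one attempt and no reset: what is moved stays moved. The work goes in short steps, each a Python script; the robot and the scene stay as the last script left them, time stands still between calls to the robot, and variables do not carry over. Pictures are saved under pics/ and viewed, and the job is handed in when it is done.

```bash
mkdir -p pics; ls; python3 - <<'E'
from workcell import *
import cv2,numpy as np
for n in ("side","top"):
    c=vision.capture(n); cv2.imwrite(f"pics/{n}0.png",c["pixels"]); np.savez(f"{n}0.npz",**c)
    print(n,c["fx"],c["fy"],c["cx"],c["cy"],c.keys()); print(np.round(c["world_to_cam"],3).tolist())
print(get_t(),get_ee_pos(),get_tcp_rot(),get_grip_width())
E
```

```text
pics
side 368.21144647969015 368.21144647969015 252.53430353284622 190.04127702188816 dict_keys(['pixels', 'depth', 'fx', 'fy', 'cx', 'cy', 'world_to_cam'])
[[0.993, -0.114, -0.016, -0.558], [0.084, 0.621, 0.78, -0.116], [-0.079, -0.776, 0.626, -1.169], [0.0, 0.0, 0.0, 1.0]]
top 496.80332292592306 496.80332292592306 253.21661056519807 192.1495486755795 dict_keys(['pixels', 'depth', 'fx', 'fy', 'cx', 'cy', 'world_to_cam'])
[[-0.002, -1.0, 0.008, -0.025], [0.981, -0.0, 0.195, -0.593], [-0.195, 0.008, 0.981, -1.575], [0.0, 0.0, 0.0, 1.0]]
0.1 [ 0.2065885  -0.53597319  0.23043742] [ 9.83136325e-01  1.82871783e-01 -8.01532385e-05 -9.33455040e-04] 0.08540849928705932
```

View pics/side0.png

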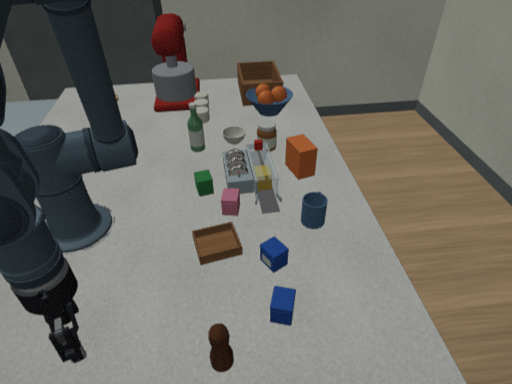

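View pics/top0.png

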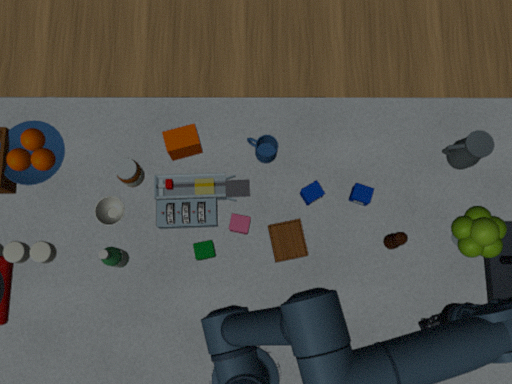

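```bash
cat > h.py <<'E'
import numpy as np,cv2
def cloud(c):
    d=c["depth"].astype(float); v,u=np.mgrid[:d.shape[0],:d.shape[1]]
    p=np.stack([(u-c["cx"])/c["fx"]*d,-(v-c["cy"])/c["fy"]*d,-d],-1)
    T=np.linalg.inv(c["world_to_cam"]); w=p@T[:3,:3].T+T[:3,3]; w[d==0]=np.nan; return w
def project(c,P):
    P=np.atleast_2d(P); q=P@c["world_to_cam"][:3,:3].T+c["world_to_cam"][:3,3]
    return np.stack([c["cx"]+c["fx"]*q[:,0]/-q[:,2],c["cy"]+c["fy"]*-q[:,1]/-q[:,2]],-1)
def ray(c,uv,z):
    T=np.linalg.inv(c["world_to_cam"]); uv=np.atleast_2d(uv).astype(float)
    d=np.stack([(uv[:,0]-c["cx"])/c["fx"],-(uv[:,1]-c["cy"])/c["fy"],-np.ones(len(uv))],-1)@T[:3,:3].T
    o=T[:3,3]; return o+d*((z-o[2])/d[:,2])[:,None]
E
python3 - <<'E'
from h import *
c=dict(np.load("top0.npz")); s=dict(np.load("side0.npz"))
cv2.imwrite("pics/t_disp.png",cv2.resize(c["pixels"][165:260,145:260],None,fx=6,fy=6,interpolation=cv2.INTER_CUBIC))
cv2.imwrite("pics/s_disp.png",cv2.resize(s["pixels"][125:220,190:300],None,fx=6,fy=6,interpolation=cv2.INTER_CUBIC))
for c,n in((c,"top"),(s,"side")):
    w=cloud(c); h=cv2.cvtColor(c["pixels"],cv2.COLOR_BGR2HSV)
    print(n,"counter z",np.nanmedian(w[...,2]))
    for k,lo,hi in(("blue",(105,150,60),(125,255,255)),("yel",(20,120,80),(35,255,255)),("orange",(5,180,120),(15,255,255)),("red",(0,180,80),(4,255,255)),("brown",(8,100,40),(18,220,160))):
        m=cv2.inRange(h,lo,hi); nn,l,st,ce=cv2.connectedComponentsWithStats(m)
        for i in range(1,nn):
            if st[i,4]>40:
                p=w[l==i]; p=p[~np.isnan(p[:,0])]
                if len(p): print(n,k,st[i].tolist(),np.round(np.median(p,0),3),np.round(np.percentile(p[:,2],[5,95]),3))
E
```

```text
top counter z -0.0012435939714303679
top blue [42, 123, 22, 37, 199] [0.766 0.63  0.081] [0.065 0.091]
top blue [256, 144, 21, 15, 105] [ 0.75  -0.074  0.006] [-0.002  0.09 ]
top blue [23, 166, 27, 16, 90] [0.645 0.693 0.075] [0.055 0.087]
top blue [300, 181, 24, 24, 329] [ 0.592 -0.216  0.064] [0.034 0.07 ]
top blue [349, 183, 25, 22, 332] [ 0.587 -0.382  0.064] [0.046 0.071]
top yel [195, 182, 19, 6, 80] [0.617 0.135 0.066] [0.06  0.077]
top orange [163, 124, 36, 27, 582] [0.762 0.211 0.12 ] [0.113 0.125]
top orange [21, 134, 12, 15, 75] [0.754 0.708 0.115] [0.101 0.124]
top orange [7, 153, 11, 16, 72] [0.688 0.747 0.118] [0.106 0.127]
top orange [31, 154, 13, 14, 69] [0.688 0.668 0.118] [0.099 0.125]
top red [166, 179, 6, 9, 43] [0.609 0.242 0.12 ] [0.114 0.126]
top red [0, 260, 7, 15, 54] [0.358 0.781 0.039] [0.034 0.045]
top brown [0, 0, 512, 97, 32193] [ 1.527 -0.049 -0.751] [-0.764 -0.737]
top brown [0, 127, 6, 54, 168] [0.739 0.785 0.109] [0.06  0.115]
top brown [268, 219, 40, 43, 1188] [ 0.44  -0.141  0.005] [-0.002  0.035]
top brown [395, 234, 10, 10, 45] [ 0.433 -0.477  0.
[... 189 characters left out ...]
18 0.067]
side yel [258, 166, 13, 24, 155] [0.618 0.104 0.032] [0.008 0.067]
side orange [256, 85, 14, 13, 50] [0.698 0.71  0.11 ] [0.095 0.119]
side red [152, 14, 25, 28, 448] [0.274 0.814 0.372] [0.347 0.379]
side red [155, 98, 39, 11, 176] [0.247 0.771 0.036] [0.029 0.041]
side brown [237, 61, 49, 44, 1510] [0.707 0.931 0.088] [0.011 0.113]
side brown [257, 129, 19, 10, 128] [0.656 0.352 0.079] [0.066 0.089]
side brown [285, 134, 32, 45, 1100] [0.755 0.169 0.084] [0.013 0.12 ]
side brown [193, 222, 49, 42, 1424] [ 0.439 -0.133  0.007] [0.002 0.034]
side brown [209, 324, 18, 19, 239] [ 0.437 -0.494  0.127] [0.12  0.136]
side brown [211, 350, 11, 21, 85] [ 0.428 -0.506  0.044] [0.021 0.074]
```

```bash
python3 -c "
from PIL import Image" 2>&1; ls pics
```

```text
s_disp.png
side0.png
t_disp.png
top0.png
```

View pics/t_disp.png

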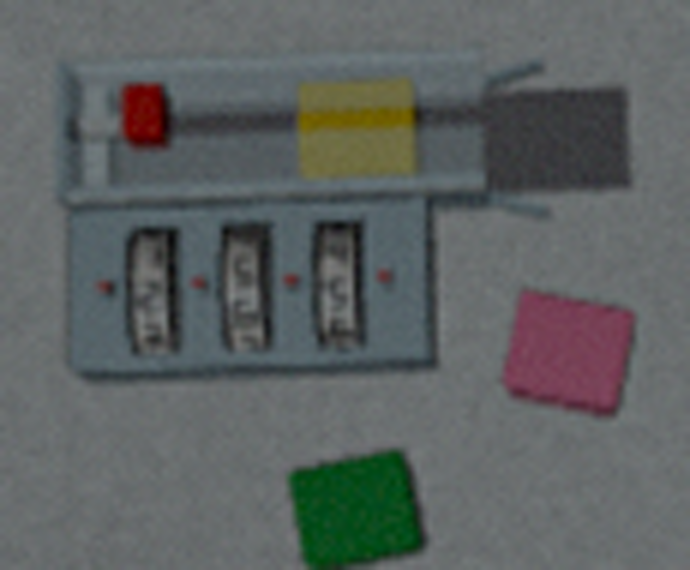

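View pics/s_disp.png

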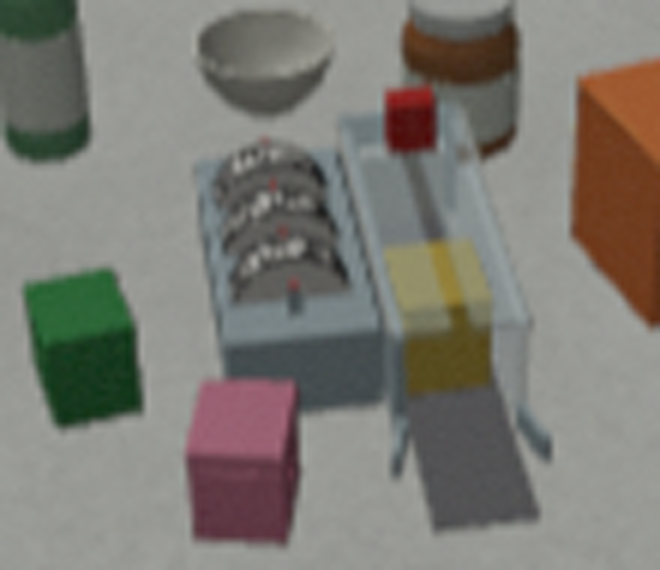

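```bash
python3 - <<'E'
from h import *
c=dict(np.load("top0.npz")); s=dict(np.load("side0.npz"))
T=np.linalg.inv(c["world_to_cam"]);print("cam",T[:3,3],np.linalg.inv(s["world_to_cam"])[:3,3])
w=cloud(c)
u0,v0,u1,v1=145,165,260,260
R=w[v0:v1,u0:u1]
# z map picture
z=np.nan_to_num(R[...,2]); im=cv2.applyColorMap(np.clip(z*2000,0,255).astype(np.uint8),cv2.COLORMAP_JET)
cv2.imwrite("pics/z.png",cv2.resize(im,None,fx=6,fy=6,interpolation=cv2.INTER_NEAREST))
m=(R[...,2]>.05)&(R[...,2]<.064)&(np.mgrid[v0:v1,u0:u1][0]>199)
m=cv2.morphologyEx(m.astype(np.uint8),cv2.MORPH_OPEN,np.ones((3,3)))
n,l,st,ce=cv2.connectedComponentsWithStats(m); i=1+st[1:,4].argmax()
P=R[l==i]; print(st[i],np.median(P,0)); print(cv2.minAreaRect(P[:,:2].astype(np.float32)))
# front edge / right edge in pixels
h=cv2.cvtColor(c["pixels"],cv2.COLOR_BGR2HSV)
# red knob
m=cv2.inRange(h,(0,150,60),(5,255,255))|cv2.inRange(h,(172,150,60),(180,255,255)); m[:, :150]=0;m[:,200:]=0;m[:170]=0;m[200:]=0
v,u=np.nonzero(m); print("knob px",u.mean(),v.mean(),ray(c,[u.mean(),v.mean()],.12),np.percentile(w[m>0],[5,50,95],axis=0))
E
```

```text
cam [ 0.27369068 -0.01264054  1.66035097] [ 0.47264599 -0.89797003  0.81305085]
[ 39  43  33  18 236] [0.50061199 0.12721423 0.0573111 ]
((0.5117740631103516, 0.14743222296237946), (0.056118909269571304, 0.10494443774223328), 0.9694103598594666)
knob px 168.54237288135593 183.42372881355934 [[0.60853507 0.24251455 0.12      ]] [[0.59493978 0.23401151 0.11336534]
 [0.608594   0.24194079 0.11989536]
 [0.62218614 0.2504912  0.1261694 ]]
```

View pics/z.png

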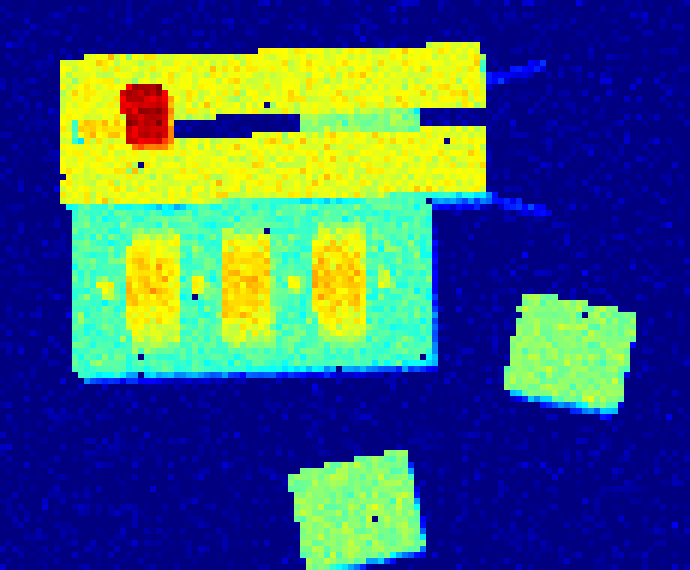

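```bash
python3 - <<'E'
from h import *
c=dict(np.load("top0.npz")); w=cloud(c); z=w[...,2]
roof=(z>.068)&(z<.095)
def line(pts,name):
    vx,vy,x,y=cv2.fitLine(np.float32(pts),cv2.DIST_HUBER,0,.01,.01).ravel(); 
    if abs(vx)>abs(vy): a=np.arctan2(vx,vy) 
    else: a=np.arctan2(vx,vy)
    print(name,(x,y),(vx,vy)); return x,y,vx,vy
top=[];bot=[];cf=[]
for u in range(162,222):
    col=np.nonzero(roof[170:200,u])[0]+170
    top.append(ray(c,[u,col.min()-.5],.078)[0,:2]); bot.append(ray(c,[u,col.max()+.5],.078)[0,:2])
for u in range(162,214):
    col=np.nonzero((z[200:235,u]>.045))[0]+200; cf.append(ray(c,[u,col.max()+.5],.056)[0,:2])
mo=[];bk=[];ce=[];ck=[]
for v in list(range(177,182))+list(range(187,195)):
    r=np.nonzero(roof[v,150:240])[0]+150; mo.append(ray(c,[r.max()+.5,v],.078)[0,:2]); bk.append(ray(c,[r.min()-.5,v],.078)[0,:2])
for v in range(202,224):
    r=np.nonzero((z[v,150:240]>.045))[0]+150; ce.append(ray(c,[r.max()+.5,v],.058)[0,:2]); ck.append(ray(c,[r.min()-.5,v],.058)[0,:2])
for n,p in(("roof far x=83",top),("roof near x=7",bot),("console front x=-85",cf),("mouth y=-60",mo),("roof back",bk),("console -28",ce),("console 168",ck)): line(p,n)
# wheels
m=(z>.07)&(z<.1); 
for a,b in((165,176),(181,192),(196,207)):
    q=np.zeros_like(m); q[202:225,a:b]=m[202:225,a:b]; print("wheel",w[q].mean(0), (w[q].min(0)+w[q].max(0))/2,w[q][:,2].max())
# other objects
h=cv2.cvtColor(c["pixels"],cv2.COLOR_BGR2HSV)
for nm,(a,b,d,e) in dict(tinA=(295,178,330,208),tinB=(345,180,378,208),pink=(225,210,255,238),green=(190,237,220,262),tray=(262,212,314,266)).items():
    q=np.zeros_like(m); lo=.055 if nm!="tray" else .025; q[b:e,a:d]=(z[b:e,a:d]>lo); P=w[q]; print(nm,np.round(P.mean(0),4),cv2.minAreaRect(np.float32(P[:,:2])))
E
```

```text
roof far x=83 (np.float32(0.6531887), np.float32(0.16775)) (np.float32(0.033016596), np.float32(-0.9994548))
roof near x=7 (np.float32(0.5706364), np.float32(0.17375547)) (np.float32(0.039451208), np.float32(-0.9992215))
console front x=-85 (np.float32(0.48008227), np.float32(0.19143124)) (np.float32(0.032779977), np.float32(-0.9994626))
mouth y=-60 (np.float32(0.6054355), np.float32(0.06407685)) (np.float32(0.99996054), np.float32(0.008882652))
roof back (np.float32(0.6151326), np.float32(0.29500517)) (np.float32(0.9993265), np.float32(0.0366943))
console -28 (np.float32(0.5250075), np.float32(0.059924424)) (np.float32(0.4630321), np.float32(0.8863415))
console 168 (np.float32(0.53209174), np.float32(0.28917703)) (np.float32(0.99935484), np.float32(0.035915047))
wheel [0.52105565 0.24107022 0.08020415] [0.52143205 0.24165222 0.08226123] 0.09449056374959564
wheel [0.52163961 0.19157637 0.08107214] [0.52290583 0.19149138 0.08099219] 0.09197965054140966
wheel [0.52509416 0.1413171  0.08122482] [0.52648447 0.1421098  0.08122287] 0.0923966960466549
tinA [ 0.5933 -0.221   0.0647] ((0.5936155915260315, -0.22163042426109314), (0.05358247458934784, 0.06452994793653488), 31.304533004760742)
tinB [ 0.5885 -0.3847  0.0646] ((0.5895401835441589, -0.38600289821624756), (0.06423082202672958, 0.055237434804439545), 71.3775863647461)
pink [0.4894 0.0181 0.0651] ((0.4900640547275543, 0.018169282004237175), (0.06364763528108597, 0.05421922355890274), 78.65970611572266)
green [0.4041 0.1321 0.0652] ((0.4040422737598419, 0.13266199827194214), (0.05415106192231178, 0.06409340351819992), 11.690723419189453)
tray [ 0.4374 -0.1404  0.0338] ((0.43770286440849304, -0.14034387469291687), (0.12536552548408508, 0.11106638610363007), 11.58027172088623)
```

```bash
python3 - <<'E'
from workcell import *
from h import *
ims=[]
for n,(a,b,d,e) in dict(top=(160,196,212,230),side=(218,140,262,185)).items():
    A=np.mean([vision.capture(n)["pixels"].astype(float) for _ in range(8)],0)
    r=A[b:e,a:d]; r=np.clip((r-r.min())/(r.max()-r.min())*255*1.3,0,255).astype(np.uint8)
    ims.append(cv2.resize(r,(780,int(780*(e-b)/(d-a))),interpolation=cv2.INTER_LANCZOS4))
    cv2.imwrite(f"pics/dig_{n}.png",ims[-1][:600])
E
```

```text
(no output)
```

View pics/dig_top.png

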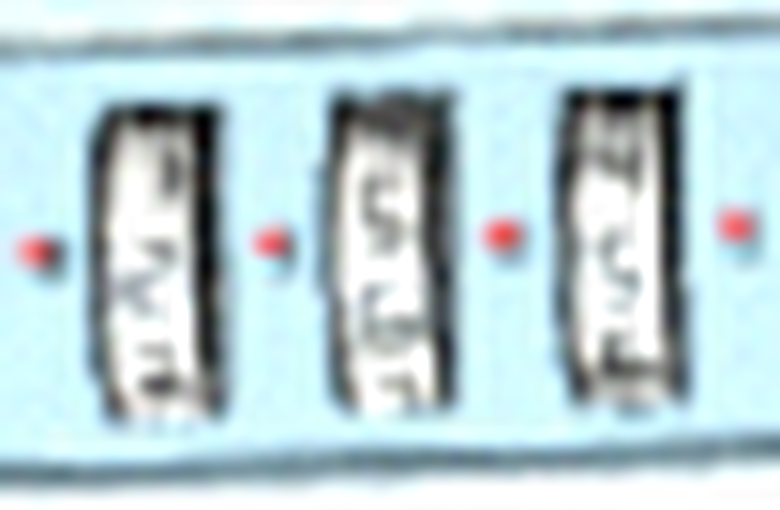

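View pics/dig_side.png

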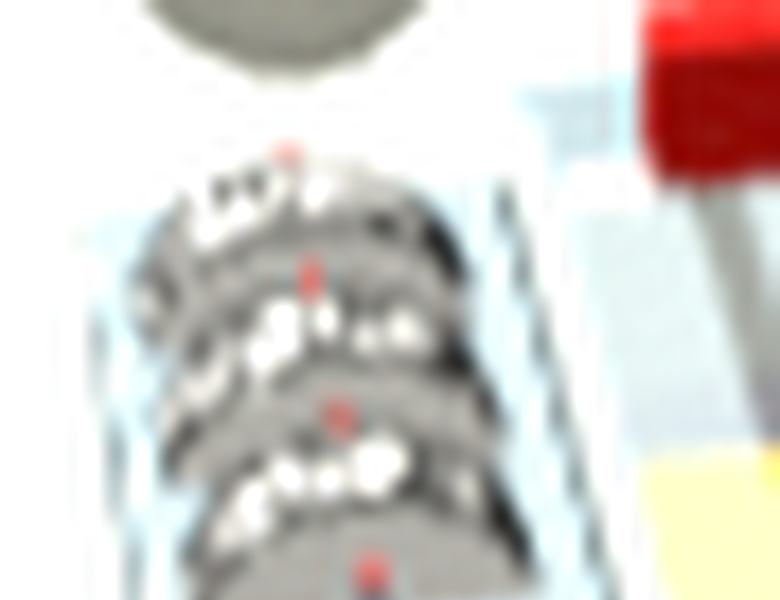

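```bash
cat >> h.py <<'E'
TH=0.0348; EX=np.array([np.cos(TH),np.sin(TH)]); EY=np.array([-np.sin(TH),np.cos(TH)])
MOUTH=np.array([.6143,.0643])
def D(x,y,z=None):
    "mouth-frame (x,y) -> world"
    p=MOUTH+x*EX+y*EY
    return p if z is None else np.array([p[0],p[1],z])
def toM(p): d=np.asarray(p)[...,:2]-MOUTH; return np.stack([d@EX,d@EY],-1)
WX=-.085
def unwrap(c,A,fn,rng=1.15):
    rows=[]
    ph=np.linspace(rng,-rng,240)  # top of picture = far side
    for wy in(.18,.13,.08):
        yy=np.linspace(.016,-.016,120)
        PH,YY=np.meshgrid(ph,yy,indexing='ij')
        X=WX+.036*np.sin(PH); Z=.05+.036*np.cos(PH)
        xy=MOUTH+X[...,None]*EX+(wy+YY)[...,None]*EY
        uv=project(c,np.concatenate([xy,Z[...,None]],-1).reshape(-1,3)).reshape(240,120,2).astype(np.float32)
        r=cv2.remap(np.float32(A),uv[...,0],uv[...,1],cv2.INTER_CUBIC).mean(-1)
        r=np.clip((r-np.percentile(r,3))/(np.ptp(np.percentile(r,[3,97])))*255,0,255).astype(np.uint8)
        r=cv2.cvtColor(r,cv2.COLOR_GRAY2BGR)
        for k in range(-2,3):
            i=int(120-k*.6283/rng*120); 
            if 0<=i<240: cv2.line(r,(0,i),(8 if k else 25,i),(0,0,255),2)
        rows.append(r)
    cv2.imwrite(fn,cv2.resize(np.hstack(rows),None,fx=2,fy=2))
def avg(vision,n,k=12):
    L=[vision.capture(n) for _ in range(k)]; return L[0],np.mean([l["pixels"].astype(float) for l in L],0)
E
python3 - <<'E'
from workcell import *
from h import *
c,A=avg(vision,"top",16); np.savez("topavg.npz",A=A); unwrap(c,A,"pics/unw.png")
w=cloud(c)
for a,b in((162,212),(178,212),(193,211),(209,211)): print(np.nanmax(w[b-2:b+3,a-2:a+3,2]))
print(toM([.522,.1915]),toM([.6086,.2421]))
E
```

```text
0.08003477251253588
0.08381047597547142
0.08197023929486025
0.08183597852867219
[-0.08781845  0.13033438] [0.00048964 0.17789067]
```

View pics/unw.png

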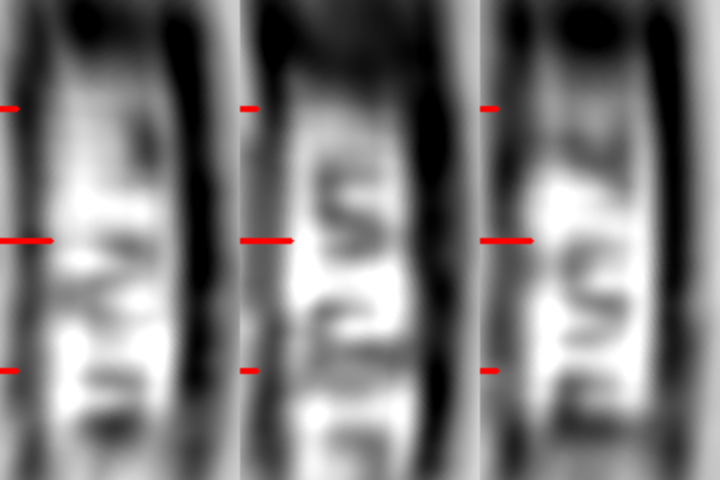

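```bash
cat >> h.py <<'E'
def Q(a): return [float(np.cos(a/2)),float(np.sin(a/2)),0.,0.]
E
python3 - <<'E'
from workcell import *
from h import *
for a in (TH+np.pi/2,TH-np.pi/2,TH,TH+np.pi):
    print(a,[np.round(ik(D(0,y,z),Q(a)),2) if ik(D(0,y,z),Q(a)) is not None else None for y,z in((.215,.25),(.215,.094),(-.03,.094),(-.05,.03))])
arm.set_gripper(0.0)
a=TH+np.pi/2
arm.reach(D(0,.213,.25),Q(a))
print(get_t(),get_ee_pos(),get_joints())
arm.servo_line(D(0,.213,.095),speed=.15)
print(get_t(),get_ee_pos(),get_contact_force(),get_grip_width())
c=vision.capture("side"); cv2.imwrite("pics/s1.png",c["pixels"]); c=vision.capture("top"); cv2.imwrite("pics/t1.png",c["pixels"])
E
```

```text
1.6055963267948965 [array([0.34, 0.59, 0.46, 1.45, 0.  , 1.87]), array([0.34, 0.63, 0.13, 1.07, 0.  , 1.87]), array([-0.05,  0.53, -0.04,  1.  ,  0.  ,  1.49]), array([-0.08,  0.59, -0.13,  0.86,  0.  ,  1.46])]
-1.5359963267948966 [array([ 0.34,  0.59,  0.46,  1.45,  0.  , -1.27]), array([ 0.34,  0.63,  0.13,  1.07,  0.  , -1.27]), array([-0.05,  0.53, -0.04,  1.  ,  0.  , -1.65]), array([-0.08,  0.59, -0.13,  0.86,  0.  , -1.69])]
0.0348 [array([ 0.34,  0.59,  0.46,  1.45,  0.  , -2.84]), array([ 0.34,  0.63,  0.13,  1.07,  0.  , -2.84]), array([-0.05,  0.53, -0.04,  1.  ,  0.  ,  3.06]), array([-0.08,  0.59, -0.13,  0.86,  0.  ,  3.03])]
3.1763926535897933 [array([0.34, 0.59, 0.46, 1.45, 0.  , 0.3 ]), array([0.34, 0.63, 0.13, 1.07, 0.  , 0.3 ]), array([-0.05,  0.53, -0.04,  1.  ,  0.  , -0.08]), array([-0.08,  0.59, -0.13,  0.86,  0.  , -0.11])]
5.6417 [0.60728307 0.27626615 0.2500529 ] [ 3.32019215e-01  5.84033041e-01  4.57615612e-01  1.44429053e+00
 -2.16724905e-04  1.86938224e+00]
6.825 [0.60776316 0.27741998 0.09623342] [ 0.35865116 -0.52671041  0.1626172 ] -0.0003558267889481347
```

View pics/s1.png

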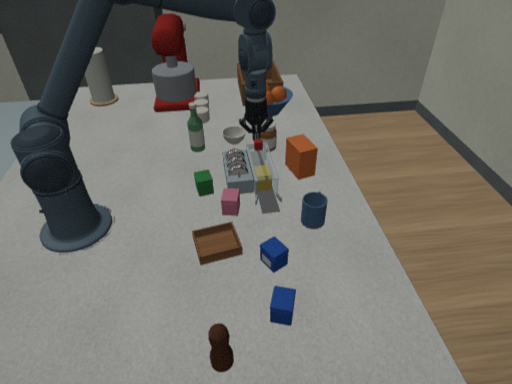

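View pics/t1.png

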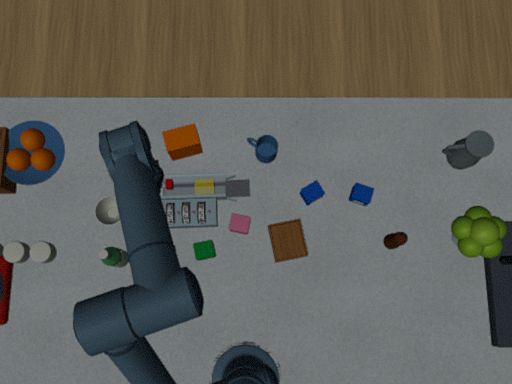

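The side view shows the closed gripper behind the red knob (258,144). The two blue tins are at (274,254) and (283,305), and the areas the arm hid before contain no third. Next is the push.

```bash
python3 - <<'E'
from workcell import *
from h import *
for y in(.19,.15,.10,.06,.02,-.005,-.016,-.022):
    arm.servo_line(D(0,y,.095),speed=.06 if y<.18 else .05)
    print(y,round(get_t(),2),toM(get_ee_pos()),np.round(get_contact_force(),1))
arm.wait(.3)
s=vision.capture("side"); cv2.imwrite("pics/s2.png",s["pixels"][100:260,180:340].repeat(4,0).repeat(4,1)[:600]); c=vision.capture("top"); cv2.imwrite("pics/t2.png",c["pixels"])
E
```

```text
0.19 7.53 [1.81768373e-04 1.89765072e-01] [0.9 0.9 1.6]
0.15 8.35 [0.00015306 0.14988221] [1.2 2.9 0.5]
0.1 9.33 [0.00011411 0.10009278] [3.1 2.5 0.4]
0.06 10.15 [0.00016331 0.0604866 ] [3.4 4.2 0.2]
0.02 10.97 [0.00023466 0.0208752 ] [ 2.9  5.8 -0.6]
-0.005 11.53 [ 0.00028712 -0.00397856] [ 2.8  5.2 -0.4]
-0.016 11.87 [ 0.00029553 -0.0149004 ] [ 3.3  4.9 -0.5]
-0.022 12.12 [ 0.00030001 -0.02076407] [ 3.4  6.1 -0.5]
```

View pics/s2.png

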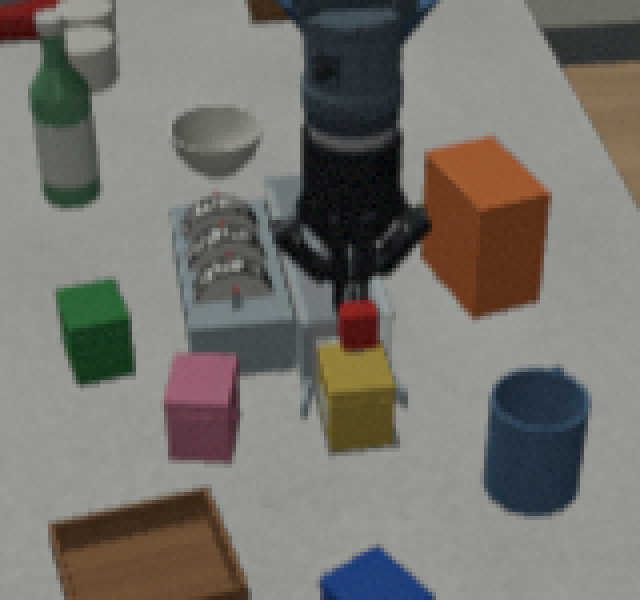

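The yellow tin is out of the mouth and upright. I'll follow the knob back to rest, lift and re-measure.

```bash
cat >> h.py <<'E'
def boxes(c,cols,zlo=.055,zhi=.08):
    w=cloud(c); z=w[...,2]; h=cv2.cvtColor(c["pixels"],cv2.COLOR_BGR2HSV); out={}
    R=dict(yel=((20,100,60),(35,255,255)),blue=((105,150,50),(125,255,255)))
    for k in cols:
        m=cv2.inRange(h,*R[k]); m[(z<zlo)|(z>zhi)|np.isnan(z)|(np.abs(w[...,1])>.6)]=0
        m=cv2.morphologyEx(m,cv2.MORPH_CLOSE,np.ones((3,3)))
        m[(z<zlo)|(z>zhi)|np.isnan(z)]=0
        n,l,st,ce=cv2.connectedComponentsWithStats(m); out[k]=[]
        for i in range(1,n):
            if st[i,4]>60:
                P=w[l==i][:,:2]; (x,y),(a,b),t=cv2.minAreaRect(np.float32(P))
                if a>b: ly=np.deg2rad(t)
                else: ly=np.deg2rad(t+90)
                # ly = direction of long (tin y) axis in world
                ly=ly%np.pi
                out[k].append((P.mean(0),np.array([x,y]),round(max(a,b),4),round(min(a,b),4),ly,int(st[i,4])))
    return out
E
python3 - <<'E'
from workcell import *
from h import *
arm.servo_line(D(0,.19,.095),speed=.12); arm.servo_line(D(0,.215,.1),speed=.08)
print(get_t(),get_contact_force())
arm.servo_line(D(0,.215,.2),speed=.2)
arm.reach(D(-.25,.08,.28),Q(TH+np.pi/2))
c=vision.capture("top"); cv2.imwrite("pics/t3.png",c["pixels"][100:300,130:400].repeat(2,0).repeat(2,1))
for n in("top","side"):
  c=vision.capture(n)
  b=boxes(c,["yel","blue"])
  for k in b:
    for r in b[k]: print(n,k,r, toM(r[1]))
print(get_t())
E
```

```text
14.9 [-0.00233701 -0.14527372  0.56105512]
top yel (array([0.61421205, 0.01744377]), array([0.61572796, 0.01726263]), 0.0593, 0.0562, np.float64(1.5800165056988331), 306) [-0.00020947 -0.04705857]
top blue (array([ 0.59284766, -0.21980229]), array([ 0.59285939, -0.22039525]), 0.0619, 0.0524, np.float64(2.102374265914209), 295) [-0.03133303 -0.2837769 ]
top blue (array([ 0.58810871, -0.38306489]), array([ 0.5888449 , -0.38364965]), 0.0601, 0.0533, np.float64(1.2405248036828833), 302) [-0.04102519 -0.44679277]
side yel (array([0.61621383, 0.01052531]), array([0.61640465, 0.01536669]), 0.0671, 0.0538, np.float64(1.5906529578316628), 243) [ 0.00040084 -0.04897691]
side blue (array([ 0.59495608, -0.22830329]), array([ 0.59562469, -0.22484738]), 0.0627, 0.0541, np.float64(2.119233740090092), 375) [-0.02872431 -0.28832254]
side blue (array([ 0.58971918, -0.39162638]), array([ 0.59052056, -0.38865453]), 0.0628, 0.0509, np.float64(1.2630664649395866), 522) [-0.03952468 -0.45185293]
16.8333
```

View pics/t3.png

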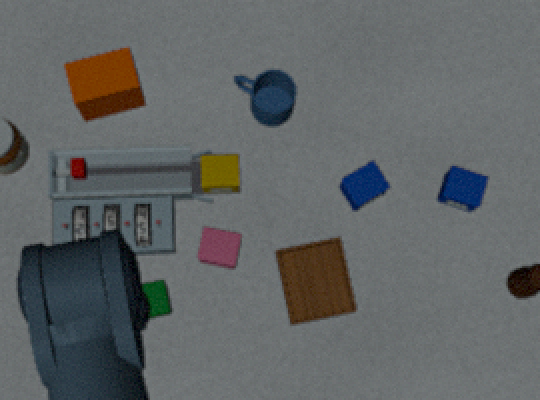

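```bash
cat >> h.py <<'E'
E
python3 - <<'E'
from workcell import *
from h import *
a=TH+np.pi/2; x,y=.6155,.0165
arm.set_gripper(.085)
arm.reach([x,y,.20],Q(a)); arm.servo_line([x,y,.10],speed=.2); arm.servo_line([x,y,.030],speed=.08)
print(get_ee_pos(),get_contact_force())
arm.set_gripper(.0,force=40); print("w",get_grip_width(),get_contact_force())
arm.servo_line([x,y,.17],speed=.15)
print("w",get_grip_width())
at=.202+np.pi/2; tx,ty=.4377,-.1403
arm.reach([tx,ty,.17],Q(at)); arm.servo_line([tx,ty,.06],speed=.15); arm.servo_line([tx,ty,.037],speed=.04)
print("w",get_grip_width(),get_ee_pos(),get_contact_force(),get_t())
E
```

```text
[0.61609069 0.01646156 0.03059211] [ 0.83580338 -0.70906048  1.1335243 ]
w 0.05340825081962406 [-0.50554752  0.19355601  3.54969279]
w 0.05339291870378194
w 0.05343571208001822 [ 0.43765229 -0.14029614  0.03695144] [ 0.87368675  0.06544597 -1.23252295] 24.4417
```

```bash
python3 - <<'E'
from workcell import *
from h import *
tx,ty=.4377,-.1403
arm.servo_line([tx,ty,.0345],speed=.02); print(get_ee_pos(),get_contact_force())
arm.set_gripper(.068); arm.wait(.3); print(get_grip_width())
arm.servo_line([tx,ty,.15],speed=.12)
arm.reach([.36,.08,.28],Q(.202+np.pi/2))
s=vision.capture("side"); cv2.imwrite("pics/s4.png",s["pixels"][180:330,170:340].repeat(4,0).repeat(4,1)[:600])
c=vision.capture("top")
for n,k in(("top",c),("side",s)):
  b=boxes(k,["yel","blue"],zlo=.05)
  for q in b:
    for r in b[q]: print(n,q,r)
print(get_t())
E
```

```text
[ 0.43826845 -0.14060219  0.03574271] [-2.27932385  1.43268274  9.07846734]
0.06825164818723409
top yel (array([ 0.43593125, -0.13882767]), array([ 0.43672228, -0.13894002]), 0.0637, 0.0542, np.float64(1.7621825676101917), 340)
top blue (array([ 0.59273897, -0.2196543 ]), array([ 0.59289068, -0.21982914]), 0.0627, 0.0531, np.float64(2.0974502475062207), 297)
top blue (array([ 0.58817133, -0.38300098]), array([ 0.58808285, -0.38363671]), 0.0609, 0.054, np.float64(1.2399294540211963), 308)
side yel (array([ 0.43902538, -0.14887196]), array([ 0.43851003, -0.14204051]), 0.0651, 0.0545, np.float64(1.7796588631840504), 389)
side blue (array([ 0.59466492, -0.22945116]), array([ 0.59524703, -0.22490232]), 0.0628, 0.0527, np.float64(2.108898677689767), 403)
side blue (array([ 0.58936939, -0.39250671]), array([ 0.59034848, -0.38827434]), 0.0644, 0.0503, np.float64(1.2502274984823691), 535)
27.5667
```

View pics/s4.png

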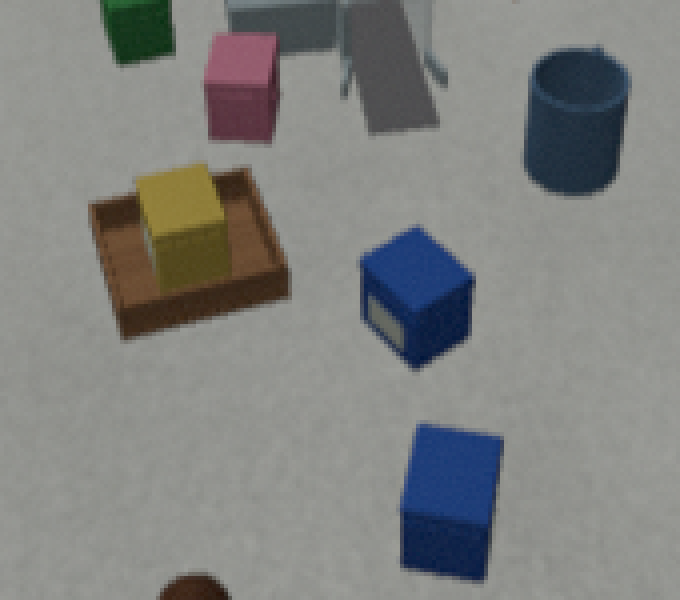

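```bash
cat >> h.py <<'E'
def load_tin(x,y,ly):
    from workcell import arm,get_ee_pos,get_contact_force,get_grip_width,get_t
    a=TH+np.pi/2
    arm.set_gripper(.085)
    arm.reach([x,y,.18],Q(ly)); arm.servo_line([x,y,.10],speed=.2); arm.servo_line([x,y,.030],speed=.08)
    arm.set_gripper(.0,force=40); w=get_grip_width(); print("w",w,get_contact_force())
    if not .045<w<.06: return False
    arm.servo_line([x,y,.16],speed=.15)
    p=D(0,-.045)
    arm.reach([*p,.16],Q(a)); arm.servo_line([*p,.05],speed=.15); arm.servo_line([*p,.0305],speed=.04)
    print("down",get_ee_pos(),get_contact_force(),get_grip_width())
    arm.set_gripper(.07); arm.wait(.1)
    arm.servo_line([*p,.14],speed=.2)
    arm.set_gripper(0.)
    arm.servo_line(D(0,-.115,.14),speed=.2); arm.servo_line(D(0,-.115,.032),speed=.15)
    for yy in(-.08,-.05,-.025,-.012):
        arm.servo_line(D(0,yy,.032),speed=.06); print(yy,toM(get_ee_pos()),np.round(get_contact_force(),1))
    arm.wait(.2)
    arm.servo_line(D(0,-.05,.032),speed=.12); arm.servo_line(D(0,-.05,.16),speed=.25)
    print(get_t()); return True
E
python3 - <<'E'
from workcell import *
from h import *
print(load_tin(.5937,-.2222,2.10))
s=vision.capture("side"); cv2.imwrite("pics/s5.png",s["pixels"][100:260,180:340].repeat(4,0).repeat(4,1)[:600])
E
```

```text
w 0.053198257143998305 [2.63028643e-03 1.54403323e+00 3.03720230e+00]
down [0.61555176 0.01944257 0.03074081] [-2.10609296  0.18906038  4.75847339] 0.05334748406378807
-0.08 [-0.00018179 -0.07960192] [-0.1  0.3 -1.1]
-0.05 [-7.71935961e-06 -4.95326778e-02] [0.2 0.3 0.3]
-0.025 [-6.81452514e-05 -2.43827907e-02] [-0.  -0.8  1. ]
-0.012 [ 5.09059455e-05 -1.14434310e-02] [ 0.9  0.  -0.3]
41.5917
True
```

View pics/s5.png

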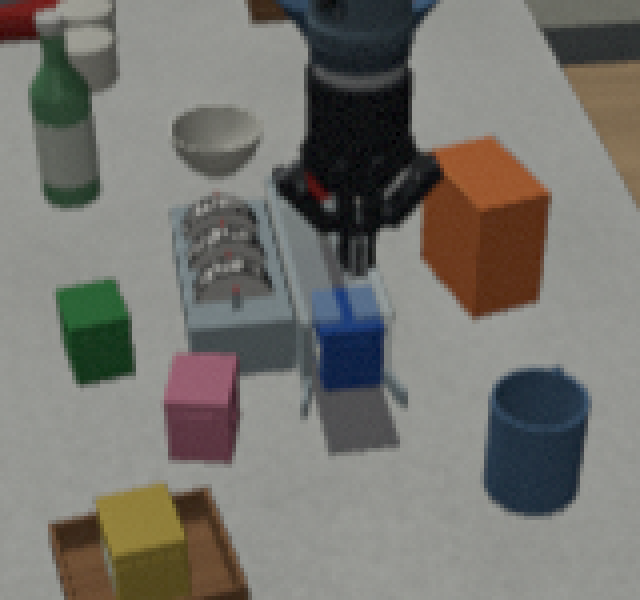

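The first tin is in the lane, roughly flush. I'll re-measure the second in case it was knocked, then load it.

```bash
python3 - <<'E'
from workcell import *
from h import *
best=[]
for n in("top","side"):
  for r in boxes(vision.capture(n),["blue"])["blue"]:
    print(n,r)
    if r[1][1]<-.05: best.append((r[1][0],r[1][1],r[4]))
b=np.mean(best,0); print(len(best),b)
if len(best)==2 and np.ptp([q[2] for q in best])<.2:
    print(load_tin(*b))
    s=vision.capture("side"); cv2.imwrite("pics/s6.png",s["pixels"][100:260,180:340].repeat(4,0).repeat(4,1)[:600])
E
```

```text
top (array([ 0.58859554, -0.38347426]), array([ 0.58851653, -0.38406017]), 0.0613, 0.0542, np.float64(1.2504369561021038), 299)
side (array([0.61957124, 0.07197995]), array([0.62700325, 0.08063646]), 0.0625, 0.0478, np.float64(1.1723767750746823), 98)
side (array([ 0.58973879, -0.39159241]), array([ 0.59028727, -0.38927162]), 0.0639, 0.0502, np.float64(1.2647601022348225), 518)
2 [ 0.5894019  -0.3866659   1.25759853]
w 0.05345081429004245 [0.50816723 0.63979927 1.72769685]
down [0.61557444 0.01936419 0.03076313] [-1.65206149  0.4152078   4.33836054] 0.053617173786837904
-0.08 [-0.00019035 -0.07963874] [-0.3  0.5  0.2]
-0.05 [-1.79663359e-05 -4.92870398e-02] [ 0.   0.6 -0.8]
-0.025 [-4.32620232e-05 -2.42319293e-02] [-0.7  0.7  1. ]
-0.012 [ 3.55282358e-06 -1.14587802e-02] [ 0.8 -0.6 -0.8]
56.8083
True
```

View pics/s6.png

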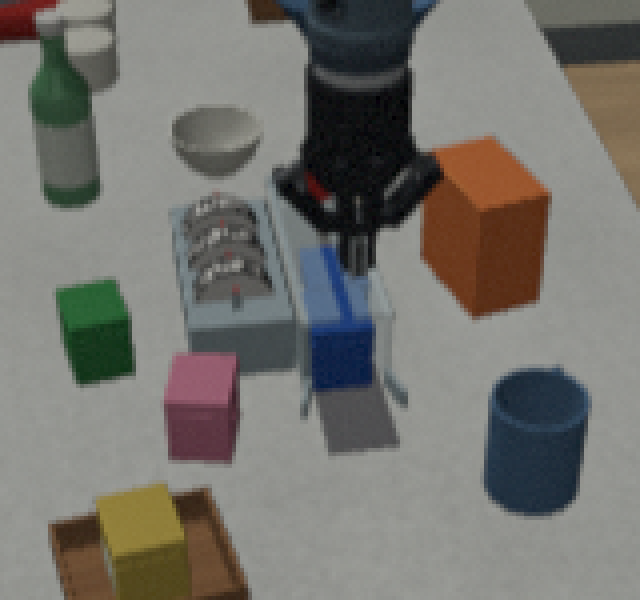

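```bash
python3 - <<'E'
from workcell import *
from h import *
arm.reach([.40,-.10,.28],Q(np.pi/2))
c,A=avg(vision,"top",6); unwrap(c,A,"pics/unw2.png")
cv2.imwrite("pics/t7.png",cv2.resize(np.clip(A[165:260,145:260]*1.5,0,255).astype(np.uint8),None,fx=6,fy=6,interpolation=cv2.INTER_CUBIC))
w=cloud(c); h=cv2.cvtColor(c["pixels"],cv2.COLOR_BGR2HSV)
s=vision.capture("side"); ws=cloud(s); hs=cv2.cvtColor(s["pixels"],cv2.COLOR_BGR2HSV)
m=cv2.inRange(hs,(105,150,40),(125,255,255))>0
M=toM(ws); k=m&(np.abs(M[...,0])<.05)&(M[...,1]>-.06)&(M[...,1]<.1)&(ws[...,2]>.008)&(ws[...,2]<.06)
print("front face y(mouth)",np.percentile(M[k][:,1],[5,25,50,75,95]),np.percentile(M[k][:,0],[2,50,98]),k.sum())
print(get_t())
E
```

```text
front face y(mouth) [-3.89703817e-03 -2.23886399e-03 -1.22706831e-03  4.78238464e-05
  1.92496580e-03] [-0.02589267 -0.00212144  0.0220598 ] 173
58.2667
```

View pics/t7.png

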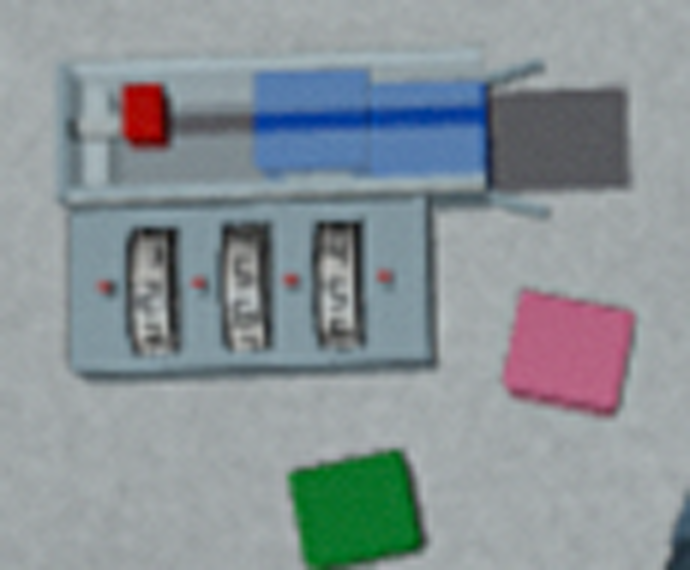

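View pics/unw2.png

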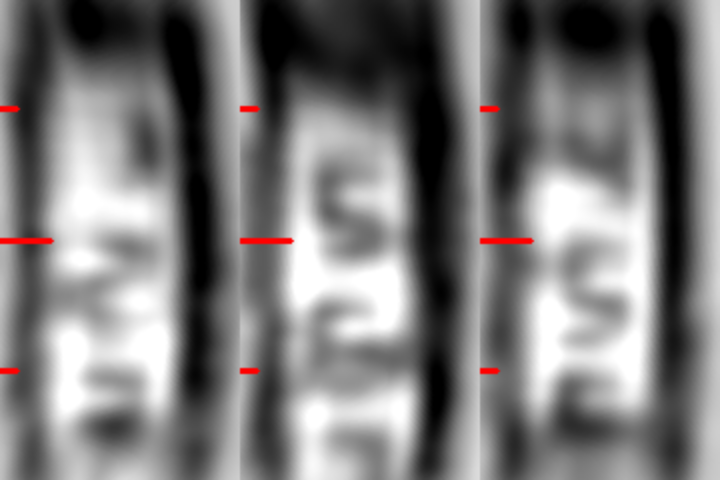

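```bash
cat >> h.py <<'E'
def fz(n=4):
    from workcell import arm,get_contact_force
    v=[]
    for _ in range(n): arm.wait(.02); v.append(get_contact_force()[2])
    return float(np.mean(v))
def press(wy,x0,z0=.0885,target=9):
    "come down at wheel wy (mouth frame), x offset x0 until Fz~target; returns z"
    from workcell import arm
    arm.servo_line(D(WX+x0,wy,z0+.008),speed=.15)
    b=fz(); z=z0; arm.servo_line(D(WX+x0,wy,z),speed=.06)
    while z>.078:
        f=fz(3)-b
        if f>target: break
        z-=.0007 if f<4 else .0004
        arm.servo_line(D(WX+x0,wy,z),speed=.03)
    print("press z",round(z,4),"f",round(f,1)); return z,b
E
python3 - <<'E'
from workcell import *
from h import *
c,A=avg(vision,"top",4); h=cv2.cvtColor(A.astype(np.uint8),cv2.COLOR_BGR2HSV)
m=cv2.inRange(h,(0,90,40),(8,255,255))|cv2.inRange(h,(170,90,40),(180,255,255)); m[:205]=0;m[220:]=0;m[:,:155]=0;m[:,215:]=0
n,l,st,ce=cv2.connectedComponentsWithStats(m)
for i in range(1,n): print("dot",ce[i],st[i,4],toM(ray(c,ce[i],.082)))
a=TH+np.pi/2; t=get_t()
arm.reach(D(WX-.010,.18,.13),Q(a))
z,b=press(.18,-.010)
print(get_t()-t)
for x in(-.005,0,.005,.010):
    arm.servo_line(D(WX+x,.18,z),speed=.04); f=get_contact_force(); print(x,toM(get_ee_pos()),get_ee_pos()[2],np.round(f,1),round(fz(2)-b,1))
arm.servo_line(D(WX+.010,.18,.12),speed=.1)
arm.reach([.40,-.10,.28],Q(np.pi/2))
c,A=avg(vision,"top",6); unwrap(c,A,"pics/unw3.png"); print(get_t())
E
```

```text
dot [193. 211.] 1 [[-0.08450748  0.10623488]]
dot [209. 211.] 1 [[-0.08633082  0.05491138]]
dot [162. 212.] 1 [[-0.08422689  0.20560075]]
dot [178. 212.] 1 [[-0.08604851  0.15434986]]
press z 0.0842 f 9.2
4.324999999999996
-0.005 [-0.08840543  0.18010969] 0.08586658598449523 [-0.7 -1.   9.6] 9.7
0 [-0.08311601  0.18010666] 0.08589656645965263 [ 0.6 -0.9  9.4] 8.5
0.005 [-0.07807762  0.18012824] 0.08590717979105286 [ 0.3 -1.3  8.5] 8.7
0.01 [-0.07327287  0.18012861] 0.08552038257870505 [ 0.7 -0.2  6.9] 6.3
66.3167
```

View pics/unw3.png

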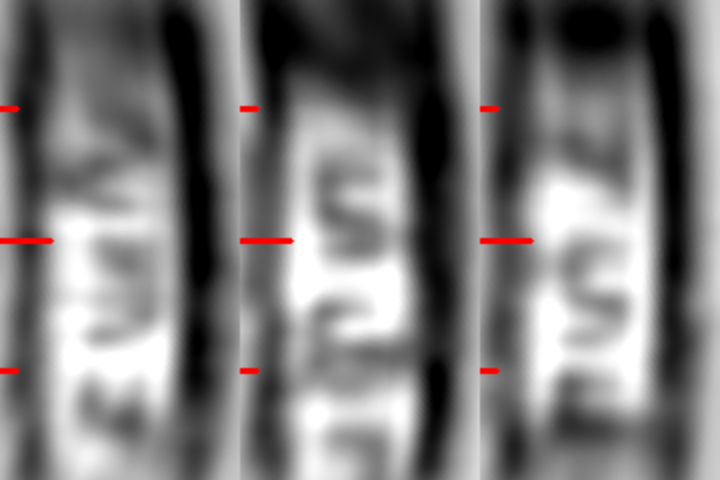

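```bash
cat >> h.py <<'E'
def roll(wy,total,half=.010):
    from workcell import arm,get_ee_pos,get_contact_force
    n=int(np.ceil(abs(total)/(2*half))); st=total/n
    for i in range(n):
        arm.servo_line(D(WX-st/2,wy,.1),speed=.25)
        z,b=press(wy,-st/2,z0=.0862)
        x0=toM(get_ee_pos())[0]
        F=[]
        for k in(.5,1.):
            arm.servo_line(D(WX-st/2+k*st,wy,z),speed=.05); F.append(round(get_contact_force()[2]-b,1))
        print(" moved",toM(get_ee_pos())[0]-x0,"want",st,F)
        arm.servo_line(D(WX+st/2,wy,.1),speed=.15)
E
python3 - <<'E'
from workcell import *
from h import *
a=TH+np.pi/2
arm.reach(D(WX,.18,.12),Q(a))
roll(.18,.031)
roll(.13,.040)
roll(.08,-.059)
arm.servo_line(D(WX,.08,.14))
arm.reach([.40,-.10,.28],Q(np.pi/2))
c,A=avg(vision,"top",6); unwrap(c,A,"pics/unw4.png"); print(get_t())
E
```

```text
press z 0.0843 f 10.5
 moved 0.016713044814432684 want 0.0155 [np.float64(9.3), np.float64(7.7)]
press z 0.0847 f 9.4
 moved 0.016612262630121194 want 0.0155 [np.float64(7.7), np.float64(6.5)]
press z 0.084 f 10.1
 moved 0.021604203326453783 want 0.02 [np.float64(8.1), np.float64(5.4)]
press z 0.084 f 10.6
 moved 0.021604043109701973 want 0.02 [np.float64(9.4), np.float64(6.1)]
press z 0.0843 f 9.2
 moved -0.02000997606002139 want -0.019666666666666666 [np.float64(10.0), np.float64(9.6)]
press z 0.0835 f 10.1
 moved -0.02005531473196967 want -0.019666666666666666 [np.float64(11.8), np.float64(11.4)]
press z 0.0835 f 9.7
 moved -0.020033044566763913 want -0.019666666666666666 [np.float64(12.2), np.float64(12.4)]
92.0333
```

View pics/unw4.png

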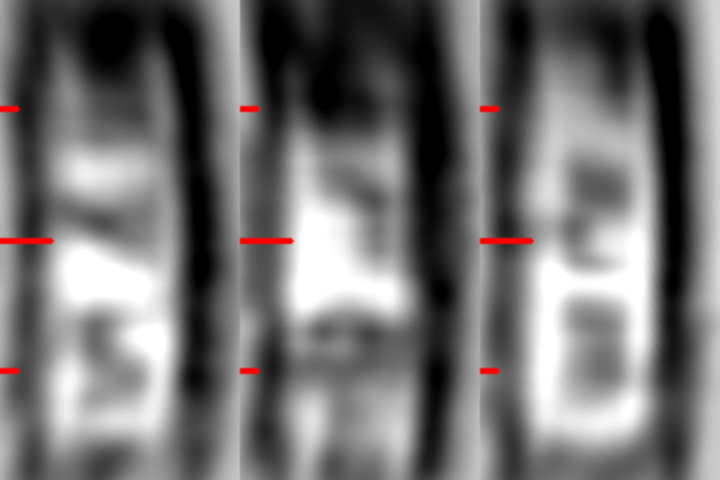

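```bash
python3 - <<'E'
from workcell import *
from h import *
c,A=avg(vision,"top",20); unwrap(c,A,"pics/unw5.png",rng=.9)
r=A[198:228,160:212]; r=np.clip((r-r.min())/(r.max()-r.min())*255*1.4,0,255).astype(np.uint8)
cv2.imwrite("pics/dig5.png",cv2.resize(r,(780,450),interpolation=cv2.INTER_LANCZOS4))
s,B=avg(vision,"side",12); r=B[140:185,218:262]; r=np.clip((r-r.min())/np.ptp(r)*330,0,255).astype(np.uint8)
cv2.imwrite("pics/sd5.png",cv2.resize(r,(590,600),interpolation=cv2.INTER_LANCZOS4))
E
```

```text
(no output)
```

View pics/unw5.png

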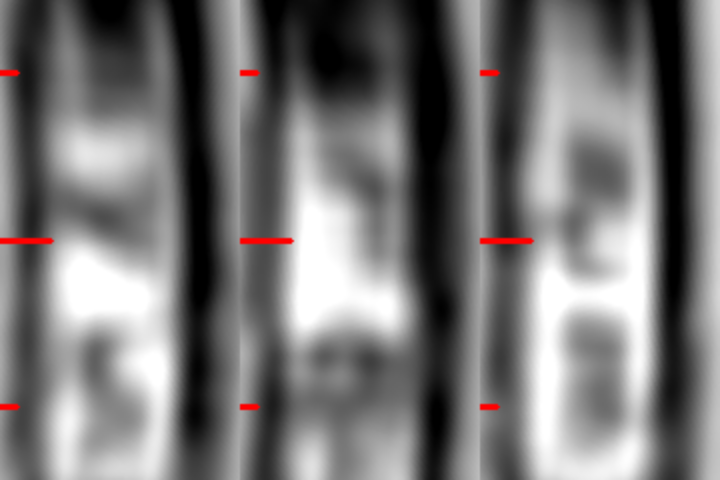

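View pics/dig5.png

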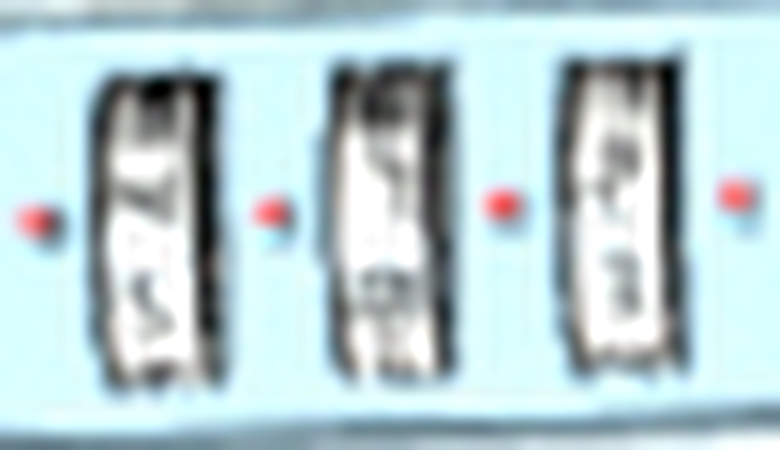

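View pics/sd5.png

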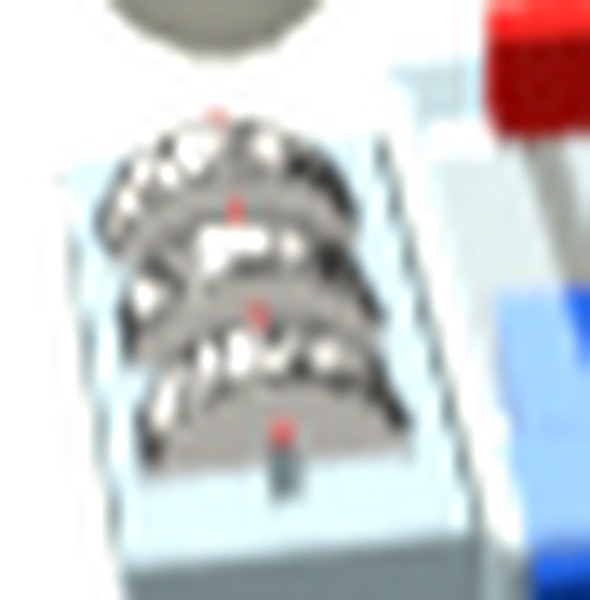

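```bash
cat >> h.py <<'E'
def prof(c,A,rng=1.0):
    n=101; ph=np.linspace(rng,-rng,n)
    for nm,wy in(("L",.18),("M",.13),("R",.08)):
        yy=np.linspace(.006,-.006,25)
        PH,YY=np.meshgrid(ph,yy,indexing='ij')
        X=WX-.0003+.036*np.sin(PH); Z=.05+.036*np.cos(PH)
        xy=MOUTH+X[...,None]*EX+(wy+YY)[...,None]*EY
        uv=project(c,np.concatenate([xy,Z[...,None]],-1).reshape(-1,3)).reshape(n,25,2).astype(np.float32)
        r=cv2.remap(np.float32(A).mean(-1),uv[...,0],uv[...,1],cv2.INTER_CUBIC)
        ink=1-r.mean(1)/np.percentile(r,97)
        print(nm," ".join(f"{p/.6283:+.2f}:{int(100*k)}" for p,k in zip(ph[::4],ink[::4])))
E
python3 - <<'E'
from workcell import *
from h import *
prof(dict(np.load("top0.npz")),np.load("topavg.npz")["A"]); print()
c,A=avg(vision,"top",12); prof(c,A); np.savez("now.npz",A=A); print(get_t())
E
```

```text
L +1.59:73 +1.46:64 +1.34:52 +1.21:40 +1.08:33 +0.95:34 +0.83:34 +0.70:32 +0.57:28 +0.45:20 +0.32:7 +0.19:6 +0.06:20 -0.06:27 -0.19:20 -0.32:24 -0.45:17 -0.57:19 -0.70:9 -0.83:2 -0.95:12 -1.08:22 -1.21:17 -1.34:39 -1.46:46 -1.59:35
M +1.59:64 +1.46:66 +1.34:66 +1.21:59 +1.08:49 +0.95:36 +0.83:27 +0.70:25 +0.57:29 +0.45:27 +0.32:22 +0.19:31 +0.06:31 -0.06:28 -0.19:10 -0.32:0 -0.45:10 -0.57:16 -0.70:18 -0.83:38 -0.95:36 -1.08:28 -1.21:13 -1.34:7 -1.46:22 -1.59:26
R +1.59:77 +1.46:69 +1.34:57 +1.21:48 +1.08:38 +0.95:36 +0.83:41 +0.70:45 +0.57:40 +0.45:24 +0.32:12 +0.19:5 +0.06:10 -0.06:22 -0.19:21 -0.32:14 -0.45:25 -0.57:17 -0.70:15 -0.83:7 -0.95:10 -1.08:26 -1.21:30 -1.34:48 -1.46:55 -1.59:44

L +1.59:79 +1.46:75 +1.34:69 +1.21:62 +1.08:57 +0.95:54 +0.83:47 +0.70:34 +0.57:21 +0.45:24 +0.32:37 +0.19:48 +0.06:43 -0.06:25 -0.19:8 -0.32:1 -0.45:10 -0.57:25 -0.70:24 -0.83:26 -0.95:29 -1.08:29 -1.21:25 -1.34:17 -1.46:28 -1.59:46
M +1.59:68 +1.46:67 +1.34:64 +1.21:63 +1.08:66 +0.95:61 +0.83:49 +0.70:36 +0.57:33 +0.45:37 +0.32:36 +0.19:23 +0.06:22 -0.06:18 -0.19:11 -0.32:2 -0.45:8 -0.57:30 -0.70:47 -0.83:43 -0.95:44 -1.08:37 -1.21:29 -1.34:26 -1.46:25 -1.59:32
R +1.59:66 +1.46:60 +1.34:52 +1.21:46 +1.08:37 +0.95:30 +0.83:23 +0.70:23 +0.57:32 +0.45:37 +0.32:34 +0.19:29 +0.06:21 -0.06:15 -0.19:12 -0.32:-1 -0.45:12 -0.57:24 -0.70:23 -0.83:24 -0.95:28 -1.08:25 -1.21:15 -1.34:8 -1.46:17 -1.59:37
94.2333
```

```bash
python3 - <<'E'
from workcell import *
from h import *
arm.reach(D(WX,.18,.12),Q(TH+np.pi/2))
for y in(.18,.13,.08): roll(y,-.0035)
arm.servo_line(D(WX,.08,.14))
arm.reach([.40,-.10,.28],Q(np.pi/2))
c,A=avg(vision,"top",12); prof(c,A); unwrap(c,A,"pics/unw6.png")
cv2.imwrite("pics/t8.png",c["pixels"]); s=vision.capture("side"); cv2.imwrite("pics/s8.png",s["pixels"])
print(get_t())
E
```

```text
press z 0.0843 f 9.8
 moved -0.002652422670358881 want -0.0035 [np.float64(8.2), np.float64(8.1)]
press z 0.0847 f 9.1
 moved -0.002701090514475313 want -0.0035 [np.float64(8.5), np.float64(6.4)]
press z 0.0843 f 10.0
 moved -0.0026765776236043204 want -0.0035 [np.float64(8.7), np.float64(8.8)]
L +1.59:72 +1.46:65 +1.34:61 +1.21:60 +1.08:60 +0.95:59 +0.83:50 +0.70:36 +0.57:26 +0.45:22 +0.32:30 +0.19:40 +0.06:42 -0.06:32 -0.19:14 -0.32:7 -0.45:2 -0.57:10 -0.70:24 -0.83:22 -0.95:25 -1.08:30 -1.21:21 -1.34:24 -1.46:28 -1.59:31
M +1.59:70 +1.46:71 +1.34:69 +1.21:65 +1.08:61 +0.95:56 +0.83:51 +0.70:43 +0.57:29 +0.45:27 +0.32:36 +0.19:30 +0.06:22 -0.06:19 -0.19:15 -0.32:6 -0.45:3 -0.57:21 -0.70:38 -0.83:33 -0.95:40 -1.08:35 -1.21:28 -1.34:23 -1.46:15 -1.59:31
R +1.59:65 +1.46:59 +1.34:52 +1.21:46 +1.08:39 +0.95:34 +0.83:27 +0.70:22 +0.57:23 +0.45:32 +0.32:28 +0.19:26 +0.06:23 -0.06:15 -0.19:18 -0.32:3 -0.45:3 -0.57:21 -0.70:19 -0.83:22 -0.95:26 -1.08:21 -1.21:22 -1.34:12 -1.46:17 -1.59:36
106.4167
```

View pics/unw6.png

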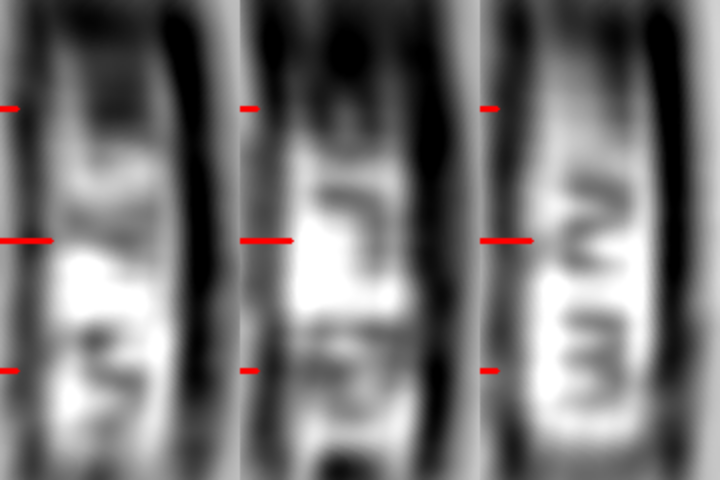

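View pics/s8.png

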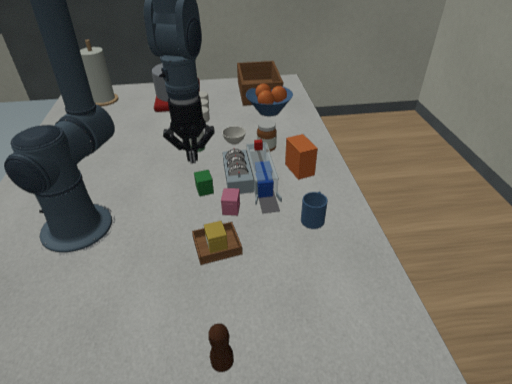

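View pics/t8.png

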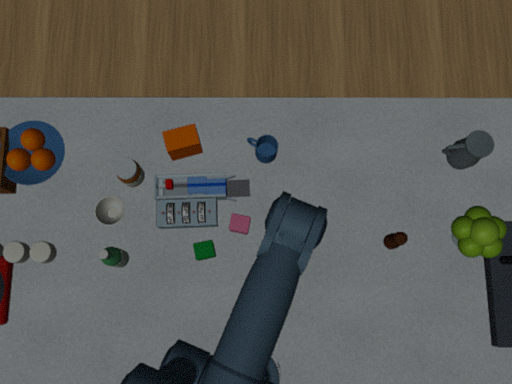

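```bash
python3 - <<'E'
from workcell import *
from h import *
arm.reach([.36,.08,.28],Q(np.pi/2))
c=vision.capture("top"); s=vision.capture("side"); ws=cloud(s); hs=cv2.cvtColor(s["pixels"],cv2.COLOR_BGR2HSV)
m=cv2.inRange(hs,(105,150,40),(125,255,255))>0
M=toM(ws); k=m&(np.abs(M[...,0])<.05)&(M[...,1]>-.1)&(M[...,1]<.1)&(ws[...,2]>.008)&(ws[...,2]<.06)
print("front",np.percentile(M[k][:,1],[5,50,95]))
print(boxes(c,["yel","blue"],zlo=.05))
h=cv2.cvtColor(c["pixels"],cv2.COLOR_BGR2HSV); w=cloud(c)
q=(cv2.inRange(h,(0,150,60),(5,255,255))>0)&(w[...,2]>.1)&(np.abs(toM(w)[...,0])<.03); print("knob",toM(w[q]).mean(0))
print(get_contact_force(),get_t()); arm.hand_in()
E
```

```text
front [-0.00380974 -0.00110469  0.00135535]
{'yel': [(array([ 0.4361493 , -0.13885741]), array([ 0.43685144, -0.13978843]), 0.064, 0.054, np.float64(1.7679994773526564), 339)], 'blue': [(array([0.61615435, 0.12416897]), array([0.61422127, 0.12579057]), 0.1238, 0.0287, np.float64(1.46346640749085), 147)]}
knob [6.42927807e-05 1.78573881e-01]
[0.33252456 0.7046152  0.33274776] 107.2833
the job is handed in; nothing more can be done
```

I handed the job in at about 107 s of the 208 s allowed; the interface gives no verdict.

What I did:
- **Spent tin:** I pushed it out with the ejector slide, let the slide return, and stood it in the wooden tray.
- **Fresh tins:** There were only two blue tins on the counter, and I loaded both into the lane.
- **Wheels:** I rolled them to 4, 7, 2.

What the last camera checks showed:
- **Lane:** both tins are upright and in line. The outer one sticks out about 1 mm (5–95 % of the depth readings span -4 to +1 mm).
- **Tray:** the spent tin is upright and within 1–2 mm of the tray's centre.
- **Ejector:** the knob is back where it started, within 1 mm.
- **Wheels:** they read about 4.1, 7.1 and 2.1 digits, against a tolerance of about 0.3 digit. My different ways of reading them differed by up to about 0.2 digit because the digits are only a few pixels high in the image. I made one small correction of about 3 mm of rim travel on each wheel.
- **Bystanders:** they look unmoved in the pictures, though I did not measure them. The robot was touching nothing at hand-in.

No check failed.

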